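# Hold a spring-tipped gauge probe on the marked spot of a sloping test plate

## Task

Lift the yellow gauge probe out of its white holder and set its small round foot inside the blue ring on the sloping copper-coloured test plate, with the probe square to the plate and pressed lightly, so that its spring tip is about half-way in. Do not touch the silver plate's stand or shift anything else, and finish while still holding the probe steady on the spot, without letting go.

Things in the scene. Friction and masses are not known exactly. Their poses are not given: they have to be found in the camera images.
- probe: Gauge probe, 173 mm, 0.13 kg, upright in the holder, tip down. z: along it from tip to handle; origin: on the axis at the lower end of the steel sleeve. Along z: sleeve, 12 mm diameter, 0 to 70 mm; black collar, 32 mm diameter, to 76 (rests on the holder); yellow handle, 24 x 24 mm, sides along x and y, to 152; cap to 155. Unpressed, the spring tip ends at z = -18 mm.
- probe_foot (a point): Centre of the flat end of the spring tip, a foot of 10 mm diameter; 18 mm below the probe's origin when the spring is out, moves up into the probe when pressed. z axis as the probe's.
- probe_tip (a joint): How far the spring tip is pressed into the probe: 0 out, 0.010 m fully in (hard stop). Spring force = 600 N/m x (value + 0.002 m): 1.2 N at first contact, 4.2 N at 5 mm, 7.2 N at the stop.
- probe_holder: Probe holder fixed to the cart: dark base plate 70 x 70 x 12 mm, white block 46 x 46 mm up to 105 mm height with a vertical hole of 17 mm diameter right through its middle. Origin: centre of its underside. The probe's tip end hangs 88 mm below the holder's top, so the probe must rise 90 mm to come free.
- copper_stand: Stand with a copper-coloured metal plate: grey base 96 (x) x 84 (y) x 20 mm, on it a 76 x 76 x 14 mm plate sloping 0.42 rad (24 deg), low edge at the stand's -x side, high edge 74 mm up. A blue ring (30 mm outside, 24 inside) marks the middle of its face. 0.9 kg, loose. Origin: centre of underside; z up, x from low to high side. The one to measure.
- copper_stand_spot (a point): Centre of the blue ring on the face of the copper-coloured plate; its z axis points straight out of the face (up and toward the stand's low side), x uphill along the face.
- silver_stand: Stand with a silver-coloured metal plate: grey base 96 (x) x 84 (y) x 20 mm, on it a 76 x 76 x 14 mm plate sloping 0.42 rad (24 deg), low edge at the stand's -x side, high edge 74 mm up. A blue ring (30 mm outside, 24 inside) marks the middle of its face. 0.9 kg, loose. Origin: centre of underside; z up, x from low to high side. Not to be touched.
- timer: White laboratory timer, 44 x 60 x 16 mm, lying on the cart. Origin: centre of its underside. Bystander.
- strips_0: Small white bottle with a green-blue cap, 33 mm diameter, 60 mm tall, at the back of the cart. Origin: centre of its underside. Bystander.
- vial_1: Small pale bottle with a green cap, 22 mm diameter, 49 mm tall, at the back of the cart. Origin: centre of its underside. Bystander.
There are look-alikes about, which are no part of the job. There is more than one size of the probe; the job needs the middle-sized.

How it is judged:
By the outcome, as a careful person would: the job done as asked, in the order asked, and still so for the second after the job is handed in, while the arm keeps its last pose, push and grip.
It also fails if it takes over 40 s, if anything falls off the work surface, if the arm or the gripper's body presses on something with over 40 N, if the wrist force passes 120 N, or if a joint passes its speed limit or range.

## Robot

A 6-joint arm with a two-finger parallel gripper is mounted at the origin on a cart in front of the work surface, level with it; the furniture and walls round the work are solid. World frame = base frame: x ahead of the robot, y to its left, z up, the work surface at z = 0. Lengths are in m, angles in rad, forces in N, time in s.
With the tool pointing down it reaches from about 0.35 to 0.975 m from the base axis. Payload 4.9 kg.
Tool frame: the origin (TCP) lies midway between the tips of the shut fingers; the grasp point (between the pads) lies ctrl.grip_point_offset behind it (ctrl.grip_point_offset is the distance from the TCP to the grasp point, in m); z points along the fingers, y is the line along which they close (so a half turn about z gives the same grasp; the last joint's range is limited). The gripper opens to 85 mm and grips with 20 to 120 N. Pads are 22 mm wide; open, the fingers measure 114 mm over their backs; the gripper's body (76 mm by 85 mm) begins 54 mm behind the grasp point. The pads swing forward as they close: fully open they stand 13 mm farther back than shut.
Start: joints at [-1.388, 0.053, 1.613, -0, 1.476, -0.119], TCP at [0.186, -0.597, 0.21] pointing down, gripper open.
Joint ranges: [-3.01, 3.01], [-1.01, 2.22], [0.06, 2.58], [-1.02, 4.17], [0.09, 2.62], [-3.14, 3.14]. Speed limits (rad/s): [2.57, 2.57, 3.14, 3.14, 3.14, 3.14].

## Interface

Orientations are given as a unit quaternion [w, x, y, z].
In Python, from plant import ctrl gives the robot as it stands.
- The arm moves only by the shell command python3 -m pendant 'ROWS' [OPENING]. ROWS is text: rows parted by semicolons, each of 6 numbers parted by spaces: the shift along the tool's x, y, z each as a share of 0.6 m, from -1 to 1, then the turn, a rotation vector about the tool's x, y, z each as a share of 2 pi rad, from -1 to 1. A call has 1 to 5 rows; each row is the pose to reach, as a shift and turn from the pose commanded when the call began, along the tool's axes at that moment, turning the shorter way round; what a row does not reach only later rows make up. A row lasts 1/10 s, in which the tool goes at most 50 mm and 8.59 degrees, less where a joint would pass 70% of its speed; a pose out of reach is approached as far as the arm can. A call with a number of a shift or a turn outside -1 to 1 is refused whole. A call with a gripper value outside its range is refused whole. OPENING is the gripper command: -1 is shut, 1 is fully open, values between are in proportion, set as the call begins (- or left out, the last holds). The fingers move at their own pace and stop on an object; the grip force is fixed at half the most. Time passes only in rows, so rows that repeat a pose let the fingers close. It gives the time, the measured TCP pose, the force, the opening and the grip force at its end, in the units of the state.
- ctrl.observe(): the state, without advancing time (a new reading comes with each control period).
- ctrl.read_camera(name): name is "scene" or "top" or "wrist"; returns (picture, depth): 384x512x3 uint8, red, green, blue; 384x512 float32, m along the optical axis (not along the pixel's ray), 0 where there is no reading.
- ctrl.camera_model(name): a dict with "fovy" (degrees; the focal length in pixels is half the picture's height over the tangent of half this angle, whatever the lens; pixels are square), "cx", "cy" (the principal point, pixels), "R" (3x3) and "t" (3): a world point X has camera coordinates R X + t; the wrist camera has in their place "hand_eye" (4x4, takes a point from camera to tool coordinates, whose origin is the TCP and whose axes are the flange's). Camera axes: x right, y down, z forward; pixel columns grow to the right and rows downward; lengths in m; the calibration is good to about 2 mm. A picture is of the moment at which its call begins: read the wrist's pose just before it. camera_model takes no time and is no camera call.
- ctrl.job_done(): hands the job in; it is judged then, once.
The state is a dict: "time": time; "joint_positions": joint angles; "qd": joint speeds; "tau": joint torques, N m; "position": TCP position; "tcp_rot": TCP orientation; "wrist_force": force on the tool from outside, world axes, zero at the start; "moment": the same for the moment, N m; "width": finger opening in m; "grip_force": force on a finger pad.
Only numpy, scipy, OpenCV 4.12 (cv2) and the standard library are available. Lean on these libraries where they do the work, as an engineer would, in place of code of your own. Each camera call takes 0.05 s, during which the arm holds its last target. There are 200 camera calls.

## Working session

There is one attempt and no reset: what is moved stays moved. The work goes in short steps, Python scripts to look and compute and a shell command to move; the robot and the scene stay as the last step left them, time stands still between calls to the robot, and variables do not carry over. Pictures are saved under pics/ and viewed, at most 10 in all, crops included, and the job is handed in when it is done.

```bash
mkdir -p pics; cat > h.py <<'E'
import numpy as np, cv2
from plant import ctrl
def snap(n):
    s=ctrl.observe(); im,d=ctrl.read_camera(n); m=ctrl.camera_model(n); return s,im,d,m
E
python3 - <<'E'
from h import *
for n in("scene","top"):
    s,im,d,m=snap(n); np.savez(n,im=im,d=d); print(n,m)
    cv2.imwrite(f"pics/{n}.png",cv2.resize(im[:,:,::-1],(800,600)))
print(s, ctrl.grip_point_offset)
E
```

```text
scene {'fovy': 48.099340676587445, 'cx': 253.450481258986, 'cy': 194.72165403598243, 'R': array([[ 0.59814377,  0.80131966,  0.01052787],
       [ 0.3617817 , -0.25828259, -0.89577012],
       [-0.71507904,  0.5396081 , -0.44439291]]), 't': array([-0.39874068, -0.11127337,  1.4299583 ])}
top {'fovy': 48.18205349679126, 'cx': 255.89996507648306, 'cy': 186.44656724795146, 'R': array([[-0.02212849, -0.99972478, -0.00779018],
       [-0.99561828,  0.02274438, -0.09070246],
       [ 0.09085468,  0.00574894, -0.99584757]]), 't': array([0.06390346, 0.55389261, 0.85435458])}
{'time': 0.05, 'joint_positions': array([-1.38802052e+00,  5.33414997e-02,  1.61427058e+00, -2.51347979e-06,
        1.47597070e+00, -1.18990759e-01]), 'qd': array([ 0.00059082,  0.00041016, -0.00222192, -0.00019432, -0.00088637,
        0.00102937]), 'tau': array([ 1.21219837e-04, -3.95178795e+01, -3.71657896e+01, -1.20974560e-04,
        3.98760050e-03,  1.56460402e-05]), 'position': array([ 0.1856414 , -0.59611583,  0.20878656]), 'tcp_rot': array([-9.94514397e-04,  9.88638189e-01,  1.50311483e-01, -3.29799440e-05]), 'wrist_force': array([-0.16305186, -0.35057956, -0.65441913]), 'moment': array([-0.05252718,  0.01170125, -0.00366282]), 'grip_force': 0.0, 'width': 0.08521388615564933} 0.0187
```

View pics/scene.png

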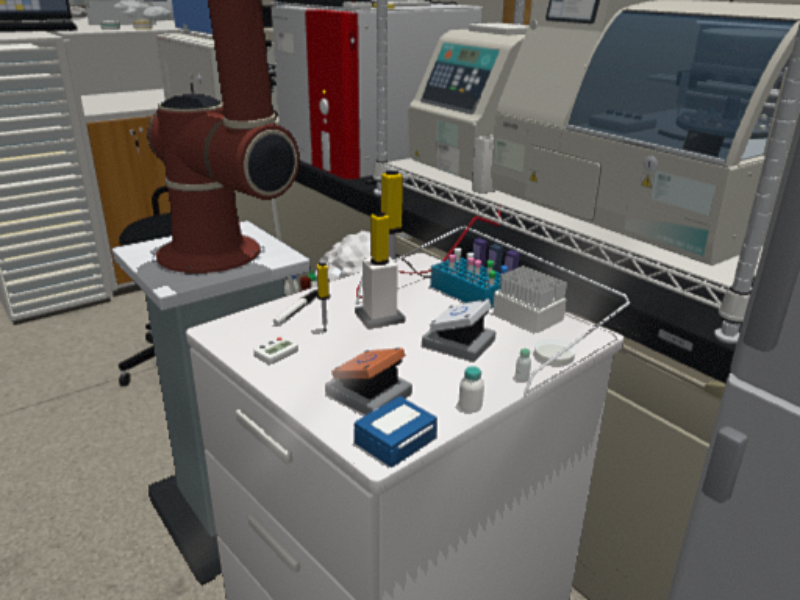

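View pics/top.png

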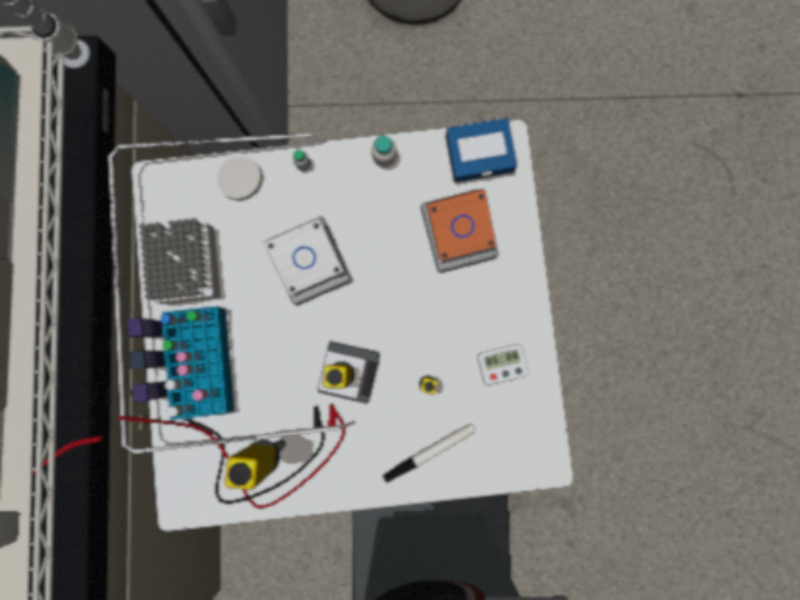

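Yellow probes in the top picture (800x600): in the white holder (337,376), a small free-standing one (430,384) and a large one (240,472). The one in the holder fits, being middle-sized and standing in the white holder. The copper plate's ring is at (462,226) and the silver one's at (304,257).

```bash
cat >> h.py <<'E'
def K(m): return 192/np.tan(np.radians(m['fovy']/2))
def ray(m,u,v,z):
    f=K(m); d=m['R'].T@np.array([(u-m['cx'])/f,(v-m['cy'])/f,1]); o=-m['R'].T@m['t']; return o+d*(z-o[2])/d[2]
def cloud(m,d):
    f=K(m); v,u=np.mgrid[0:384,0:512]; P=np.dstack([(u-m['cx'])/f*d,(v-m['cy'])/f*d,d]); return (P-m['t'])@m['R']
E
python3 - <<'E'
from h import *
for n in("top","scene"):
    z=np.load(n+".npz"); im,d=z['im'],z['d']; m=ctrl.camera_model(n); P=cloud(m,d); h=cv2.cvtColor(im,cv2.COLOR_RGB2HSV)
    H,S,V=[h[...,i].astype(int) for i in range(3)]
    y=((H>20)&(H<34)&(S>140)&(V>60)).astype(np.uint8)
    k,l,st,c=cv2.connectedComponentsWithStats(y)
    for i in range(1,k):
        if st[i,4]>25:
            q=P[(l==i)&(d>0)]; print(n,'yel',st[i],c[i].round(1),np.median(q,0).round(4),q[:,2].min().round(3),q[:,2].max().round(3))
    cu=((H>3)&(H<17)&(S>110)&(V>100)).astype(np.uint8); k,l,st,c=cv2.connectedComponentsWithStats(cu)
    for i in range(1,k):
        if st[i,4]>400 and 0.2<np.median(P[l==i][:,0])<1 and n=='top' or (n=='scene' and st[i,4]>300):
            q=P[(l==i)&(d>0)]; A=np.c_[q[:,:2],np.ones(len(q))]
            w=np.linalg.lstsq(A,q[:,2],rcond=None)[0]; r=q[:,2]-A@w; g=abs(r)<.008; w=np.linalg.lstsq(A[g],q[g,2],rcond=None)[0]
            nn=np.array([-w[0],-w[1],1]);nn/=np.linalg.norm(nn)
            print(n,'cu',st[i],q.mean(0).round(4),'normal',nn.round(3),np.arccos(nn[2]).round(3),g.mean(),'minrect',cv2.minAreaRect(np.argwhere(l==i)[:,::-1].astype(np.float32)))
    b=((H>105)&(H<135)&(S>90)&(V>60)).astype(np.uint8); k,l,st,c=cv2.connectedComponentsWithStats(b)
    for i in range(1,k):
        if 20<st[i,4]<300: print(n,'blue',st[i],c[i].round(1),ray(m,*(st[i,:2]+(st[i,2:4]-1)/2),.0585).round(4),P[l==i].mean(0).round(4))
    x,yy=(195,220) if n=='top' else (225,125); cr=im[yy:yy+60,x:x+80,::-1] if n=='top' else im[yy:yy+90,x:x+60,::-1]
    cv2.imwrite(f"pics/c{n}.png",cv2.resize(cr,None,fx=6,fy=6,interpolation=cv2.INTER_CUBIC))
E
```

```text
top yel [208 233  17  15 140] [216.3 239.7] [0.4547 0.1154 0.187 ] 0.123 0.193
top yel [270 242  10  10  45] [273.8 245.7] [0.4396 0.0209 0.1199] 0.074 0.124
top yel [144 285  31  28 476] [160.6 297.5] [0.3665 0.2036 0.2131] 0.129 0.227
top cu [ 274  122   43   45 1166] [ 0.6359 -0.028   0.0598] normal [-0.39  -0.091  0.916] 0.412 0.9965546942291128 minrect ((295.1470642089844, 143.58824157714844), (37.593021392822266, 37.83555603027344), 75.96376037597656)
top blue [ 82 204   9  11  87] [ 86.  209.2] [0.5152 0.3865 0.0585] [0.5132 0.3717 0.0952]
top blue [ 85 246  10  11  86] [ 89.4 250.9] [0.4332 0.3786 0.0585] [0.4352 0.3644 0.0949]
scene yel [237 111  21  57 753] [247.2 137.3] [0.3768 0.1989 0.1659] -0.017 0.221
scene yel [203 169   7  21 125] [206.1 179.4] [0.444  0.0163 0.0928] 0.065 0.12
scene cu [221 223  38  19 364] [ 0.6574 -0.0306  0.0631] normal [-0.28  -0.074  0.957] 0.294 0.9752066115702479 minrect ((239.36924743652344, 230.64617919921875), (14.88416576385498, 37.210418701171875), 60.2551155090332)
scene blue [303 152   9  12  39] [307.8 155.8] [0.4163 0.3906 0.0585] [0.4855 0.3253 0.101 ]
scene blue [324 160   9  11  45] [328.7 164. ] [0.4964 0.3998 0.0585] [0.5219 0.3742 0.0763]
scene blue [269 270  10  12  25] [274.5 276.6] [ 0.8142 -0.0651  0.0585] [ 0.7748 -0.0288  0.0158]
```

View pics/ctop.png

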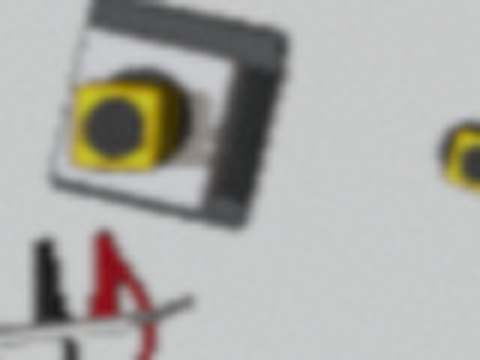

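The crop confirms it: a yellow square handle with a dark cap, centred at crop (116,127), standing in the white holder. The small look-alike is at the right edge. I'll go above it now.

```bash
cat >> h.py <<'E'
from scipy.spatial.transform import Rotation as Rn
def rot(q): return Rn.from_quat(np.r_[q[1:],q[0]])
def rows(p,R,s=None):
    s=s or ctrl.observe(); R0=rot(s['tcp_rot'])
    print('row',(R0.inv().apply(np.array(p)-s['position'])/.6).round(4),((R0.inv()*R).as_rotvec()/2/np.pi).round(4))
def yawdown(a): return Rn.from_euler('z',a)*Rn.from_euler('x',np.pi)
E
python3 - <<'E'
from h import *
m=ctrl.camera_model('top'); print(ray(m,214.3,241.2,.19), ray(m,295.7,144.6,.0585))
z=np.load('top.npz');P=cloud(m,z['d']);
for u,v in((220,271),(190,275),(150,281),(72,180),(130,90)):
    q=P[v-4:v+5,u-3:u+4,2]; print(u,v,q.max().round(3))
p=[.46,.12,.32]; rows(p,yawdown(0))
print(rot(ctrl.observe()['tcp_rot']).as_matrix().round(3))
E
```

```text
[0.45125777 0.12094861 0.19      ] [ 0.63386639 -0.02969697  0.0585    ]
220 271 0.049
190 275 0.062
150 281 0.074
72 180 0.085
130 90 0.056
row [ 0.7914 -1.0041 -0.1832] [-0.0003  0.      0.048 ]
[[ 0.955  0.297 -0.   ]
 [ 0.297 -0.955  0.002]
 [ 0.    -0.002 -1.   ]]
```

```bash
python3 -m pendant '0 0 -0.15 0 0 0; 0.2 -0.25 -0.18 0 0 0.048; 0.79 -1 -0.183 0 0 0.048; 0.79 -1 -0.183 0 0 0.048; 0.79 -1 -0.183 0 0 0.048' 1; python3 -c "
from h import *
rows([.46,.12,.32],yawdown(0)); print(ctrl.camera_model('wrist'))"
```

```text
time: 0.6
position: [0.2571, -0.4105, 0.2835]
tcp_rot: [-0.0, 1.0, -0.0, 0.0]
wrist_force: [0.9, 0.4, 0.7]
width: 0.0853
grip_force: 0.0
row [ 0.3376 -0.8844 -0.0601] [-0.0001 -0.     -0.0001]
{'fovy': 58.220387601428264, 'cx': 254.81639688142036, 'cy': 195.3957145182917, 'hand_eye': array([[-1.39265743e-03, -9.51304511e-01, -3.08249555e-01,
         7.85541865e-02],
       [ 9.99999018e-01, -1.27689179e-03, -5.77269753e-04,
         1.17288429e-03],
       [ 1.55557993e-04, -3.08250056e-01,  9.51305355e-01,
        -1.63675570e-01],
       [ 0.00000000e+00,  0.00000000e+00,  0.00000000e+00,
         1.00000000e+00]])}
```

```bash
python3 -m pendant '0.337 -0.884 -0.06 0 0 0;0.337 -0.884 -0.06 0 0 0;0.337 -0.884 -0.06 0 0 0;0.337 -0.884 -0.06 0 0 0;0.337 -0.884 -0.06 0 0 0' >/dev/null; python3 -c "
from h import *
rows([.46,.12,.32],yawdown(0))"
```

```text
row [ 0.1902 -0.4956 -0.0341] [-0.     -0.     -0.0001]
```

```bash
python3 -m pendant '0.19 -0.495 -0.034 0 0 0;0.19 -0.495 -0.034 0 0 0;0.19 -0.495 -0.034 0 0 0;0.19 -0.495 -0.034 0 0 0;0.19 -0.495 -0.034 0 0 0' >/dev/null; python3 -m pendant '0 0 0 0 0 0;0 0 0 0 0 0;0 0 0 0 0 0'; python3 -c "
from h import *
rows([.46,.12,.32],yawdown(0))
s,im,d,m=snap('wrist'); np.savez('w1',im=im,d=d,p=s['position'],q=s['tcp_rot']); cv2.imwrite('pics/w1.png',cv2.resize(im[:,:,::-1],(800,600)))"
```

```text
time: 1.9
position: [0.4347, 0.053, 0.3153]
tcp_rot: [0.0, 1.0, -0.0, -0.0]
wrist_force: [-0.2, -0.6, -0.3]
width: 0.0851
grip_force: 0.0
row [ 0.042  -0.1117 -0.008 ] [ 0.0001  0.0001 -0.0001]
```

View pics/w1.png

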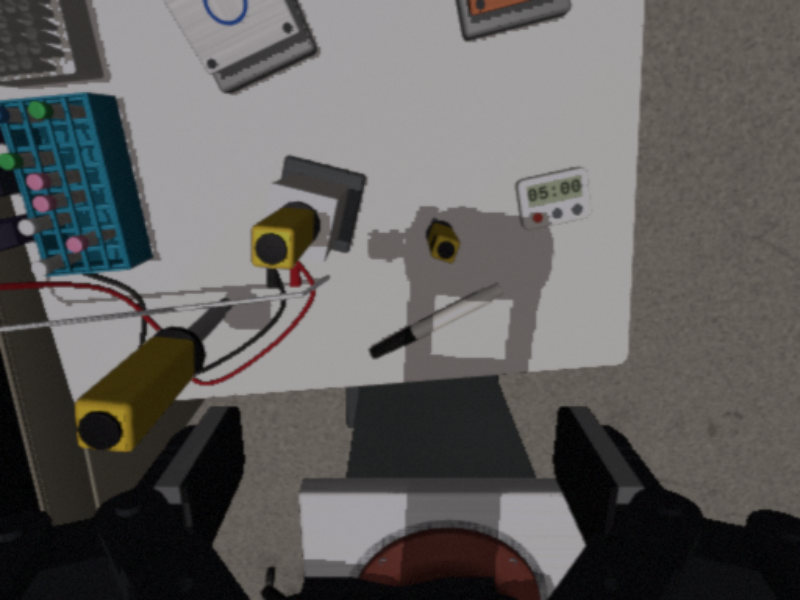

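The wrist view shows the target cap at (272,248), the large look-alike at (100,430) and the small one at (445,248). I'll refine the centre and yaw from the top face.

```bash
cat >> h.py <<'E'
def wm(m,p,q):
    T=np.eye(4);T[:3,:3]=rot(q).as_matrix();T[:3,3]=p;C=np.linalg.inv(T@m['hand_eye']);m=dict(m);m['R']=C[:3,:3];m['t']=C[:3,3];return m
def topface(im,d,m,zt,guess):
    P=cloud(m,d); h=cv2.cvtColor(im,cv2.COLOR_RGB2HSV)
    near=np.hypot(P[...,0]-guess[0],P[...,1]-guess[1])<.03
    face=(near&(P[...,2]>zt-.008)&(d>0)).astype(np.uint8)
    k,l,st,c=cv2.connectedComponentsWithStats(face); i=1+st[1:,4].argmax()
    pts=np.argwhere(l==i)[:,::-1]; W=np.array([ray(m,u,v,zt-.001)[:2] for u,v in pts])
    print('face n',len(W),'zmed',np.median(P[l==i][:,2]),'rect mm',cv2.minAreaRect((W*1000).astype(np.float32)),W.mean(0))
    dk=(face>0)&(h[...,2]<80); W=np.array([ray(m,u,v,zt)[:2] for v,u in np.argwhere(dk)]); print('cap',len(W),W.mean(0) if len(W) else 0)
E
python3 -c "
from h import *
z=np.load('w1.npz'); m=wm(ctrl.camera_model('wrist'),z['p'],z['q']); im=z['im']
print(ray(m,174,158.7,.19)); topface(im,z['d'],m,.19,(.451,.121))
print(im[165,165],im[150,195],im[159,174])
g=cv2.cvtColor(im,cv2.COLOR_RGB2GRAY)[135:180,150:210]; cv2.imwrite('pics/w1c.png',cv2.resize(im[125:185,150:230,::-1],None,fx=8,fy=8,interpolation=cv2.INTER_CUBIC))"
```

```text
[0.45254747 0.12068682 0.19      ]
face n 8384 zmed 0.3990669556322071 rect mm ((266.0365905761719, 229.0315704345703), (95.22058868408203, 225.7949676513672), 29.007946014404297) [0.27017895 0.23719306]
cap 8726 [0.27814485 0.23201933]
[121 107  38] [47 39  9] [34 33 34]
```

View pics/w1c.png

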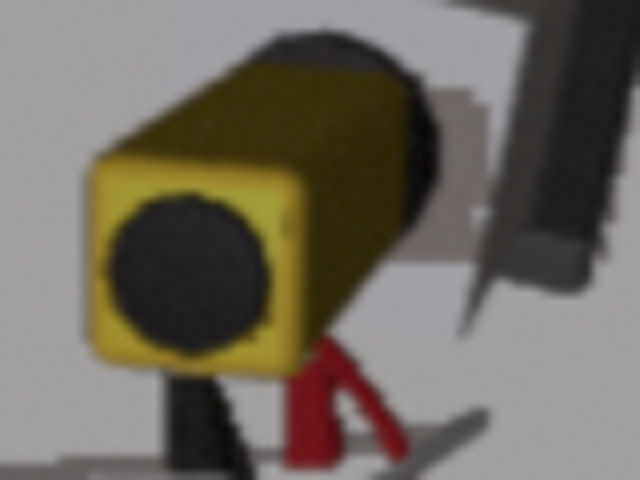

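```bash
python3 -c "
from h import *
z=np.load('w1.npz'); m=wm(ctrl.camera_model('wrist'),z['p'],z['q'])
C=np.array([ray(m,150+x/8-.44,125+y/8-.44,.187) for x,y in((92,158),(303,170),(300,377),(90,362))]);print(C.round(4),C.mean(0))
for i in range(4):
  e=C[(i+1)%4]-C[i]; print(np.degrees(np.arctan2(e[1],e[0])),np.hypot(*e[:2]))
print(ray(m,150+189/8-.44,125+273/8-.44,.19))
rows([.451,.121,.25],yawdown(0))
"
```

```text
[[0.4644 0.1315 0.187 ]
 [0.463  0.1091 0.187 ]
 [0.4404 0.1109 0.187 ]
 [0.4421 0.1336 0.187 ]] [0.45247903 0.12127418 0.187     ]
-93.40896448804776 0.022354139363435842
175.5960887113035 0.02269152325661803
85.65044378102755 0.022771624473884172
-5.483859171779428 0.02232893011921986
[0.452562   0.12137971 0.19      ]
row [ 0.0269 -0.1141  0.109 ] [ 0.      0.0001 -0.0003]
```

```bash
python3 -c "
from h import *
rows([.4525,.1213,.25],yawdown(-.077))"; python3 -m pendant '0.0295 -0.1145 0 0 0 0.0123;0.0295 -0.1145 0.04 0 0 0.0123;0.0295 -0.1145 0.108 0 0 0.0123;0.0295 -0.1145 0.108 0 0 0.0123;0.0295 -0.1145 0.108 0 0 0.0123'; python3 -c "
from h import *
rows([.4525,.1213,.13],yawdown(-.077))
s,im,d,m=snap('wrist'); cv2.imwrite('pics/w2.png',cv2.resize(im[:,:,::-1],(800,600)));np.savez('w2',im=im,d=d,p=s['position'],q=s['tcp_rot'])"
```

```text
row [ 0.0294 -0.1146  0.109 ] [0.     0.0001 0.012 ]
time: 2.45
position: [0.4524, 0.1211, 0.2507]
tcp_rot: [0.0, 0.999, -0.04, -0.001]
wrist_force: [0.9, -0.3, 1.6]
width: 0.0854
grip_force: 0.0
row [ 0.0005 -0.0005  0.2012] [ 0.0001  0.0002 -0.0004]
```

View pics/w2.png

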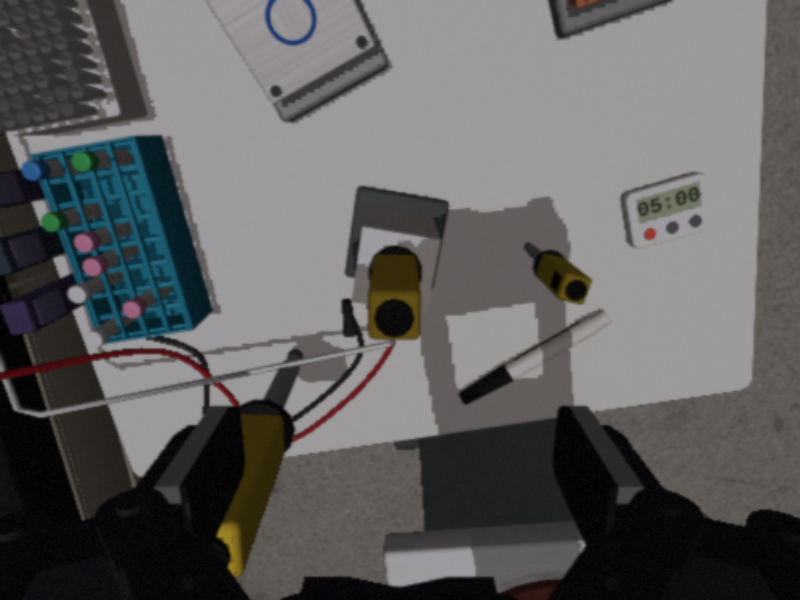

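The cap is at (394,318), centred between the fingers, with the handle sides square to the gripper. I'll descend and grip.

```bash
python3 -c "
from h import *
z=np.load('w2.npz'); m=wm(ctrl.camera_model('wrist'),z['p'],z['q']); print(ray(m,252.2,203.5,.19))"; python3 -m pendant '0 0 0.06 0 0 0;0 0 0.12 0 0 0;0 0 0.18 0 0 0;0 0 0.2 0 0 0;0 0 0.2 0 0 0' 1; python3 -m pendant '0 0 0 0 0 0;0 0 0 0 0 0;0 0 0 0 0 0;0 0 0 0 0 0;0 0 0 0 0 0' -1;python3 -m pendant '0 0 0 0 0 0;0 0 0 0 0 0;0 0 0 0 0 0;0 0 0 0 0 0;0 0 0 0 0 0'
```

```text
[0.45238332 0.12178452 0.19      ]
time: 3.0
position: [0.4527, 0.1218, 0.1312]
tcp_rot: [0.0, 0.999, -0.039, -0.0]
wrist_force: [0.3, 0.5, 0.3]
width: 0.0852
grip_force: 0.0
time: 3.5
position: [0.4535, 0.1227, 0.1322]
tcp_rot: [-0.0, 0.999, -0.038, 0.001]
wrist_force: [-0.2, -0.5, 3.8]
width: 0.0231
grip_force: 59.3
time: 4.0
position: [0.4535, 0.1227, 0.1322]
tcp_rot: [-0.0, 0.999, -0.038, 0.001]
wrist_force: [-0.3, 1.1, 6.0]
width: 0.0232
grip_force: 59.6
```

```bash
python3 -m pendant '0 0 -0.04 0 0 0;0 0 -0.08 0 0 0;0 0 -0.12 0 0 0;0 0 -0.16 0 0 0;0 0 -0.2 0 0 0'; python3 -m pendant '0 0 -0.06 0 0 0;0 0 -0.1 0 0 0;0 0 -0.12 0 0 0;0 0 -0.12 0 0 0'; python3 -c "
from h import *
for n in('scene','top'):
  s,im,d,m=snap(n); np.savez(n+'2',im=im,d=d); cv2.imwrite(f'pics/{n}2.png',im[60:330,120:480,::-1] if n=='top' else im[100:280,130:370,::-1])
a=cv2.imread('pics/scene2.png');b=cv2.imread('pics/top2.png')
a=cv2.resize(a,(400,300));b=cv2.resize(b,(400,300));cv2.imwrite('pics/l2.png',cv2.resize(np.vstack([a,b]),(800,600)) if 0 else np.vstack([a,b]))
"
```

```text
time: 4.5
position: [0.4519, 0.1222, 0.2505]
tcp_rot: [0.0, 0.999, -0.039, -0.001]
wrist_force: [0.6, 0.4, -1.8]
width: 0.0232
grip_force: 59.5
time: 4.9
position: [0.4532, 0.1224, 0.3239]
tcp_rot: [-0.0, 0.999, -0.039, 0.001]
wrist_force: [0.6, 0.0, -2.3]
width: 0.0233
grip_force: 59.5
```

View pics/l2.png

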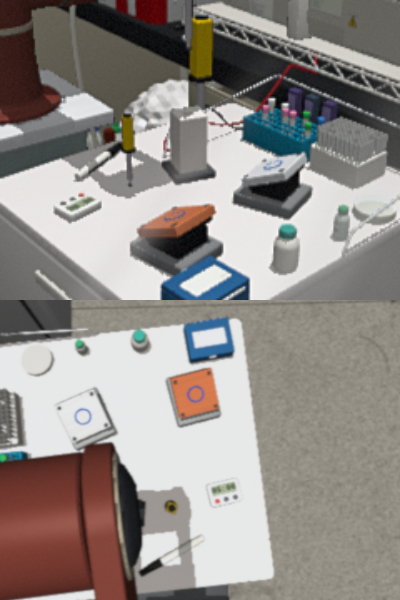

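Both views show the bystanders undisturbed. The raised probe lies outside the crops, so I'll check it in the wrist camera, including its tilt in the hand.

```bash
python3 -c "
from h import *
s,im,d,m=snap('wrist'); np.savez('w3',im=im,d=d,p=s['position'],q=s['tcp_rot']); cv2.imwrite('pics/w3.png',cv2.resize(im[84:384,56:456,::-1],(800,600),interpolation=cv2.INTER_CUBIC))
H=m['hand_eye'];f=K(m);Ci=np.linalg.inv(H)
for z in(-.058,-.055,.021,.027,.097,.115):
  c=Ci@[0,0,z,1]; u=m['cx']+f*c[0]/c[2];v=m['cy']+f*c[1]/c[2]; print(z,(u-56)*2,(v-84)*2)"
```

```text
-0.058 391.63798374724814 456.27330894252555
-0.055 391.77518448011574 446.05508881998094
0.021 393.9443727743335 284.5016990217504
0.027 394.05065968933275 276.5858295441686
0.097 394.9613410773463 208.7615352438902
0.115 395.1277638756486 196.3669601500078
```

View pics/w3.png

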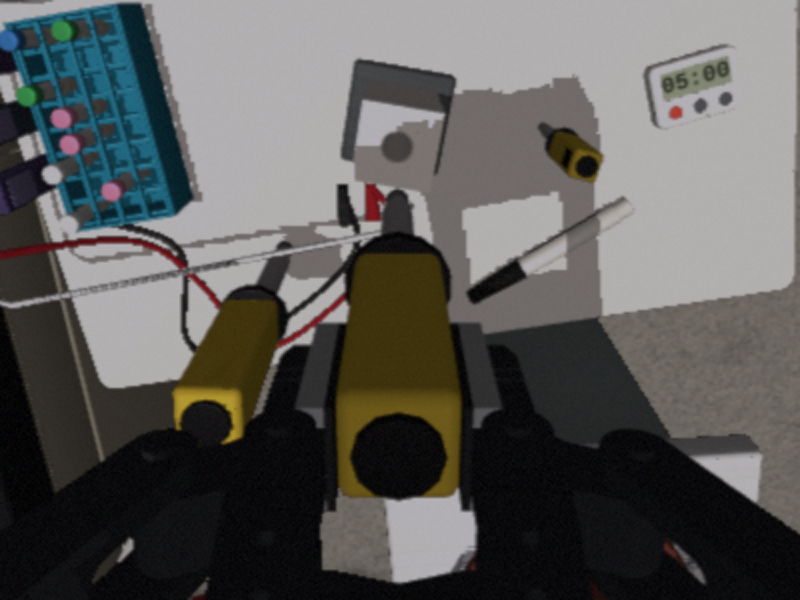

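The probe is held straight, with its cap at (399,456), foot at about (397,200) and the empty hole at (397,147). Next is the hover over the copper plate, tilted.

```bash
cat >> h.py <<'E'
def tilted(yaw,b): return Rn.from_euler('z',yaw)*Rn.from_euler('y',-b)*Rn.from_euler('x',np.pi)
RT=tilted(np.radians(13),.42); N=-RT.as_matrix()[:,2]
E
python3 -c "
from h import *
S=np.array([.634,-.0297,.0585]); rows(S+N*.225,RT); print(S+N*.225)"
```

```text
row [0.1765 0.2749 0.0939] [ 0.0102  0.0669 -0.0477]
[ 0.54460534 -0.05033838  0.26394501]
```

```bash
python3 -m pendant '0.08 0.08 0 0 0 0;0.12 0.16 0 0.003 0.02 -0.014;0.176 0.24 0.05 0.006 0.04 -0.028;0.1765 0.275 0.094 0.0102 0.0669 -0.0477;0.1765 0.275 0.094 0.0102 0.0669 -0.0477'; python3 -m pendant '0 0 0 0 0 0;0 0 0 0 0 0;0 0 0 0 0 0';python3 -c "
from h import *
S=np.array([.634,-.0297,.0585]); rows(S+N*.225,RT)"
```

```text
time: 5.55
position: [0.5429, -0.0527, 0.2594]
tcp_rot: [-0.025, 0.972, 0.11, 0.206]
wrist_force: [-0.2, 1.4, -3.3]
width: 0.0235
grip_force: 59.9
time: 5.85
position: [0.5461, -0.0495, 0.2675]
tcp_rot: [-0.024, 0.971, 0.111, 0.209]
wrist_force: [-0.2, -0.4, -1.8]
width: 0.0234
grip_force: 59.9
row [-0.0049  0.0009  0.0042] [ 0.     -0.0006  0.0002]
```

```bash
cat >> h.py <<'E'
def look(tag):
    s,im,d,m0=snap('wrist'); np.savez(tag,im=im,d=d,p=s['position'],q=s['tcp_rot']); m=wm(m0,s['position'],s['tcp_rot'])
    P=cloud(m,d); h=cv2.cvtColor(im,cv2.COLOR_RGB2HSV); H,S,V=[h[...,i].astype(int) for i in range(3)]
    near=(np.linalg.norm(P-[.634,-.03,.0585],axis=2)<.07)
    cu=near&(H>3)&(H<17)&(S>90)&(V>50); q=P[cu]; A=np.c_[q[:,:2],np.ones(len(q))]
    w=np.linalg.lstsq(A,q[:,2],rcond=None)[0]
    for _ in range(4):
        g=abs(q[:,2]-A@w)<.004; w=np.linalg.lstsq(A[g],q[g,2],rcond=None)[0]
    n=np.array([-w[0],-w[1],1]);n/=np.linalg.norm(n); print('cu n',cu.sum(),'tilt',np.arccos(n[2]),'yaw',np.degrees(np.arctan2(-n[1],-n[0])))
    b=near&(H>100)&(H<135)&(S>70); k,l,st,c=cv2.connectedComponentsWithStats(b.astype(np.uint8)); print('blue',[(x.tolist(),y.round(1).tolist()) for x,y in zip(st[1:],c[1:]) if x[4]>8])
    v,u=np.nonzero(b); o=-m['R'].T@m['t']; f=K(m)
    # intersect blue pixels with plane through (.,.,.) from nominal normal N at distance from depth plane
    S0=np.array([.634,-.0297,.0585]); D=np.c_[(u-m['cx'])/f,(v-m['cy'])/f,np.ones(len(u))]@m['R']
    W=o+D*(((S0-o)@N)/(D@N))[:,None]; X=RT.as_matrix()[:,0];Y=RT.as_matrix()[:,1]
    e=np.c_[(W-S0)@X,(W-S0)@Y]*1000; B=np.c_[2*e,np.ones(len(e))]; 
    k=np.ones(len(e),bool)
    for _ in range(5):
        r=np.linalg.lstsq(B[k],(e[k]**2).sum(1),rcond=None)[0]; rad=np.sqrt(r[2]+r[0]**2+r[1]**2); k=abs(np.hypot(*(e-r[:2]).T)-rad)<2.5
    C=S0+(X*r[0]+Y*r[1])/1000; print('ring centre uphill,Y mm',r[:2],'R',rad,k.sum(),len(k),'world',C.round(4), 'depth plane height at centre',w@[C[0],C[1],1])
    return s,im,m,C
def proj(m,p):
    c=m['R']@p+m['t'];f=K(m); return np.array([m['cx']+f*c[0]/c[2],m['cy']+f*c[1]/c[2]])
E
python3 -c "
from h import *
s,im,m,C=look('w4'); R=rot(s['tcp_rot']); print('foot px',proj(m,s['position']+R.apply([0,0,.115])),'ring px',proj(m,C))
cv2.imwrite('pics/w4.png',cv2.resize(im[30:330,56:456,::-1],(800,600),interpolation=cv2.INTER_CUBIC))"
```

```text
cu n 3732 tilt 0.418461093892697 yaw 13.463623214277535
blue [([243, 146, 25, 25, 155], [254.9, 157.8])]
ring centre uphill,Y mm [0.36591036 0.53576918] R 13.520339222203557 155 155 world [ 0.6344 -0.0301  0.0586] depth plane height at centre 0.05823298065800217
foot px [253.56312694 181.66196336] ring px [254.77029433 158.18307277]
```

View pics/w4.png

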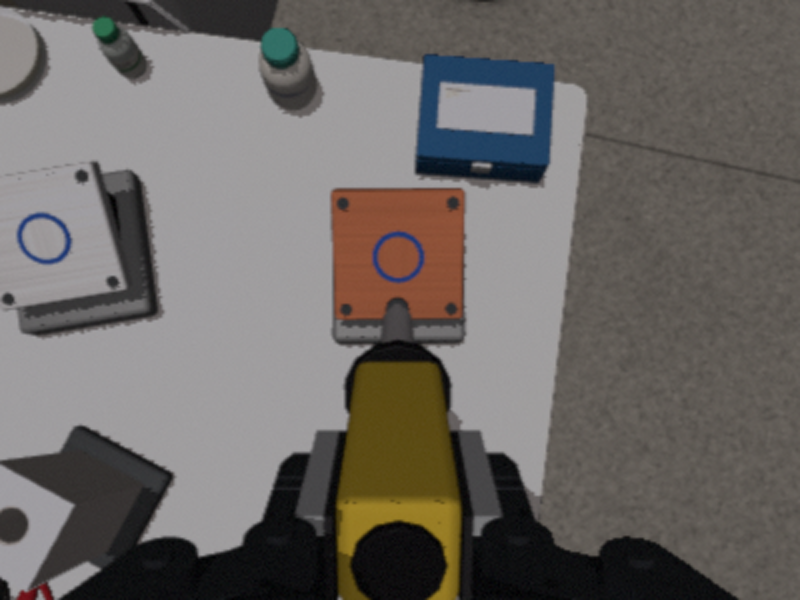

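The ring centre is at (398,256) and the foot end at about (398,303), with the probe lined up with the plate. I'll check squareness free of calibration error: the handle's front face against the plate normal, both from the same depth picture.

```bash
cat >> h.py <<'E'
def plane(q):
    for _ in range(6):
        c=np.median(q,0) if _==0 else q.mean(0); n=np.linalg.svd(q-c,full_matrices=False)[2][2]; r=abs((q-c)@n); q=q[r<max(2*np.median(r),.0008)]
    return n,c,len(q),r.max()
def square(tag):
    z=np.load(tag+'.npz'); im,d=z['im'],z['d']; m=wm(ctrl.camera_model('wrist'),z['p'],z['q']); P=cloud(m,d); h=cv2.cvtColor(im,cv2.COLOR_RGB2HSV); H,S,V=[h[...,i].astype(int) for i in range(3)]
    Rt=rot(z['q']); T=Rt.inv().apply((P-z['p']).reshape(-1,3)).reshape(P.shape)
    cu=(np.linalg.norm(P-[.634,-.03,.0585],axis=2)<.06)&(H>3)&(H<17)&(S>90)&(V>50)
    ye=(H>20)&(H<34)&(S>120)&(abs(T[...,1])<.02)&(T[...,2]<.015)&(T[...,2]>-.05)&(abs(T[...,0])<.03)
    a=plane(T[cu]); b=plane(T[ye]); 
    for x in(a,b): print((x[0]*np.sign(x[0][np.abs(x[0]).argmax()])).round(4),x[1].round(4),x[2],x[3].round(4))
    print('face/plate angle off 90 deg:',np.degrees(np.arcsin(abs(a[0]@b[0]))), 'tool y tilt of plate',np.degrees(np.arcsin(a[0][1])))
E
python3 -c "
from h import *
square('w3') if 0 else square('w4')"
```

```text
[-0.0044 -0.0036  1.    ] [-0.0013  0.0007  0.228 ] 2403 0.0008
[ 1.0e+00  1.9e-03 -6.0e-04] [ 0.0101  0.0008 -0.0238] 2951 0.0008
face/plate angle off 90 deg: 0.28546595558867244 tool y tilt of plate -0.20519230492494958
```

Squareness is within 0.3°, and the probe sits about 2 mm back in the pads. I'll approach to an 8 mm gap, compensating for that.

```bash
python3 -c "
from h import *
C=np.array([.6344,-.0301,.0586]); X=RT.as_matrix()[:,0]; rows(C+X*.0022+N*.123,RT)"
```

```text
row [-0.0022  0.0018  0.1748] [ 0.     -0.0007  0.0003]
```

```bash
python3 -m pendant '-0.002 0.0018 0.05 0 -0.0006 0;-0.002 0.0018 0.1 0 -0.0006 0;-0.002 0.0018 0.14 0 -0.0006 0;-0.002 0.0018 0.175 0 -0.0006 0;-0.002 0.0018 0.175 0 -0.0006 0';python3 -m pendant '0 0 0 0 0 0;0 0 0 0 0 0;0 0 0 0 0 0';python3 -c "
from h import *
s,im,m,C=look('w5'); R=rot(s['tcp_rot']); square('w5')
X=RT.as_matrix()[:,0]; rows(C+X*.0022+N*.123,RT)
q=lambda p:((proj(m,p)-[204,110])*8).round(1)
print('foot px',q(s['position']+R.apply([-.0022,0,.115])),'ring px',q(C))
cv2.imwrite('pics/w5.png',cv2.resize(im[110:185,204:304,::-1],(800,600),interpolation=cv2.INTER_CUBIC))"
```

```text
time: 6.4
position: [0.586, -0.0399, 0.1673]
tcp_rot: [-0.025, 0.972, 0.112, 0.204]
wrist_force: [-0.6, 0.5, -2.1]
width: 0.0232
grip_force: 59.8
time: 6.7
position: [0.5877, -0.042, 0.1726]
tcp_rot: [-0.023, 0.971, 0.111, 0.208]
wrist_force: [-0.0, 0.2, -2.1]
width: 0.0234
grip_force: 59.8
cu n 5637 tilt 0.41712734437085236 yaw 13.313191459793087
blue [([235, 166, 35, 31, 235], [251.7, 178.7])]
ring centre uphill,Y mm [0.32703832 0.50071283] R 13.524671005556106 235 235 world [ 0.6344 -0.0301  0.0586] depth plane height at centre 0.05819411474053218
[-0.0046 -0.0042  1.    ] [ 0.0044 -0.0017  0.1242] 3860 0.0008
[ 1.0e+00  1.9e-03 -8.0e-04] [ 0.0101  0.0008 -0.0238] 2936 0.0008
face/plate angle off 90 deg: 0.3095183131071036 tool y tilt of plate 0.24310068022789308
row [ 0.0001 -0.0018  0.0009] [ 0.0002 -0.0004  0.0002]
foot px [396.6 593.5] ring px [384.8 576.3]
```

View pics/w5.png

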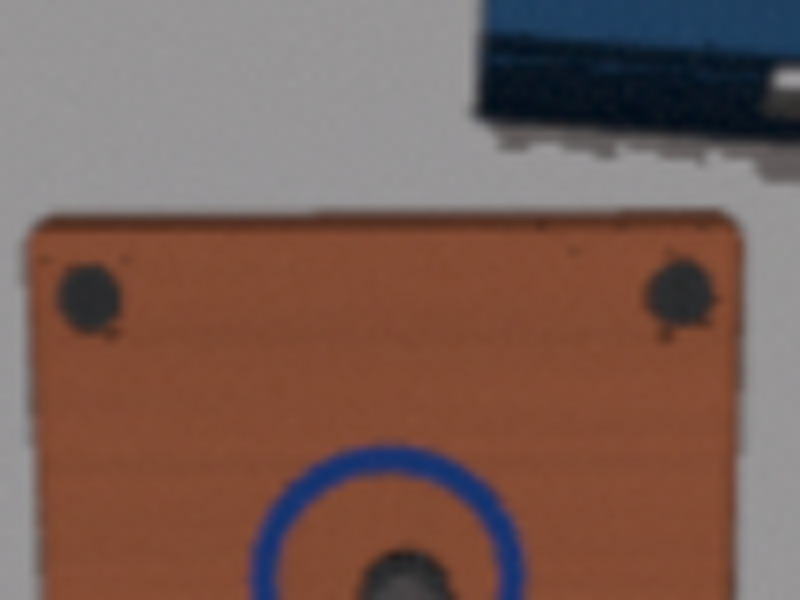

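The ring is centred at column 387 and the foot at (405,595), which is 0.9 mm to the right of prediction. I'll correct sideways, take a force baseline, then descend onto the plate.

```bash
cat >> h.py <<'E'
def force(k=12):
    F=[];Z=[]
    C=np.array([.6344,-.0301,.0586])
    for _ in range(k):
        ctrl.read_camera('top'); s=ctrl.observe(); F.append(s['wrist_force']); Z.append(RT.inv().apply(s['position']-C))
    F=np.array(F); print('F.N',(F@N).mean().round(2),'+-',((F@N).std()/k**.5).round(2),'F tool',RT.inv().apply(F.mean(0)).round(2),'tcp rel ring in tool mm',(np.mean(Z,0)*1000).round(2),'t',s['time'])
E
python3 -m pendant '0 -0.0017 0 0 -0.0003 0;0 -0.0033 0.005 0 -0.0005 0;0 -0.0033 0.005 0 -0.0005 0;0 -0.0033 0.005 0 -0.0005 0'; python3 -c "
from h import *
force()"; python3 -m pendant '0 0 0.005 0 0 0;0 0 0.01 0 0 0;0 0 0.012 0 0 0;0 0 0.012 0 0 0;0 0 0.012 0 0 0'; python3 -c "
from h import *
force()"
```

```text
time: 7.15
position: [0.5874, -0.0396, 0.1673]
tcp_rot: [-0.023, 0.972, 0.111, 0.205]
wrist_force: [0.3, 0.4, -0.9]
width: 0.0233
grip_force: 59.8
F.N -1.56 +- 0.11 F tool [-0.8  -0.15  1.56] tcp rel ring in tool mm [   0.79   -1.19 -118.99] t 7.75
time: 8.25
position: [0.5906, -0.0391, 0.1614]
tcp_rot: [-0.023, 0.972, 0.111, 0.206]
wrist_force: [-1.1, 0.4, -0.1]
width: 0.0231
grip_force: 60.3
F.N 1.18 +- 0.13 F tool [-0.5  -0.02 -1.18] tcp rel ring in tool mm [   1.01   -1.12 -111.98] t 8.85
```

```bash
python3 -m pendant '0 0 0.002 0 0 0;0 0 0.004 0 0 0;0 0 0.004 0 0 0;0 0 0.004 0 0 0'; python3 -c "
from h import *
force(16)
s,im,m,C=look('w6'); square('w6'); z=np.load('w6.npz')
cv2.imwrite('pics/w6.png',cv2.resize(im[130:205,204:304,::-1],(800,600),interpolation=cv2.INTER_CUBIC)); print(((proj(m,C)-[204,130])*8))"
```

```text
time: 9.25
position: [0.5915, -0.0389, 0.159]
tcp_rot: [-0.023, 0.972, 0.111, 0.206]
wrist_force: [-1.6, -0.8, 1.3]
width: 0.0233
grip_force: 60.6
F.N 2.94 +- 0.15 F tool [-0.12  0.35 -2.94] tcp rel ring in tool mm [   0.93   -1.13 -109.51] t 10.05
cu n 6116 tilt 0.41702587351862164 yaw 13.404628121250811
blue [([237, 167, 36, 33, 274], [254.7, 180.4])]
ring centre uphill,Y mm [0.26189719 0.45909654] R 13.516713361606948 274 274 world [ 0.6343 -0.0301  0.0586] depth plane height at centre 0.0581530782219947
[ 2.0e-04 -1.9e-03  1.0e+00] [0.007  0.0009 0.1098] 4253 0.0008
[ 1.      0.0045 -0.0021] [ 0.0102  0.0009 -0.0236] 2955 0.0008
face/plate angle off 90 deg: 0.1083904437915666 tool y tilt of plate 0.10847108449449144
[406.68611284 433.38815226]
```

```bash
python3 -c "
from plant import ctrl
print(ctrl.job_done())"
```

```text
the job is handed in; nothing more can be done
None
```

I handed the job in at about 10 s with the middle-sized probe still held on the copper plate: its foot is inside the blue ring by calculation (about 1.4 mm off centre, with no picture viewed after contact), it is square to about 0.1°, and its spring tip is pressed about 5 mm (4.5 N).

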